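# Fetch the hanging seed box from behind the spice jars

## Task

The white seed box hangs by its keyhole on the spice rack's screw, shut in by the red-lidded jar, the green-lidded jar and the pepper mill: set all three aside on the grey tray, then take the box off its screw (up, then straight forward) and stand it squarely in the middle of the small dark serving board, its length along the board's. Then put the two jars and the mill back on the rack, each exactly where it stood before. Set everything down gently and upright, drop or tip nothing, and leave the olive bowl and the orange where they are.

Things in the scene. Friction and masses are not known exactly. Their poses are not given: they have to be found in the camera images.
- seed_box: white enamel box, blue rim, wooden lid, 0.35 kg, hung on the rack's screw. Origin: centre of underside; -x front, y length. 66 (x) x 140 (y) mm, lid top z=72. Grip on lid 28 (x) x 18 (y) mm, z 72-114, at x=-2, y=0: pinch it along y. Rear hanger plate 64 mm wide, x 29-33, up to z=122; keyhole: 24 mm hole centred z=87, 11 mm slot above it to z=111. Hung, its underside is 14 mm above the rack's base.
- red_jar: jar with red lid, reddish glass, paper label; 42 mm diameter, 100 mm tall, about 0.16 kg; origin at the centre of its underside. Starts on the rack's base (z=16 mm there), about 30 mm to -x of the rack's origin; the two jars and the mill stand in any order along the rack's y, 72 mm apart, 5 mm in front of the seed box
- green_jar: jar with green lid, olive-green glass, paper label; 42 mm diameter, 100 mm tall, about 0.16 kg; origin at the centre of its underside. Starts on the rack's base (z=16 mm there), about 30 mm to -x of the rack's origin; the two jars and the mill stand in any order along the rack's y, 72 mm apart, 5 mm in front of the seed box
- mill: waisted dark wooden pepper mill, steel button on top, full diameter 68 to 94 mm up; 42 mm diameter, 100 mm tall, about 0.16 kg; origin at the centre of its underside. Starts on the rack's base (z=16 mm there), about 30 mm to -x of the rack's origin; the two jars and the mill stand in any order along the rack's y, 72 mm apart, 5 mm in front of the seed box
- rack: fixed wooden spice rack. Origin: centre of underside; -x front, y length. Base 150 (x) x 240 (y) mm, top z=16, lip 12 mm high at its front edge. Backboard's face at x=63, up to z=158 mm. Screw at y=0, z=137: shank 8 mm wide, 6 mm long, then head 16 mm wide, 5 thick, reaching x=52. The hung box's origin is at x=29, y=0. To free it: raise it 20 mm (17 to 23), then draw it 15 mm or more to -x.
- tray: grey shallow tray, fixed, the side area for jars and mill. Origin: centre of underside, x along its length. 250 (x) x 110 (y) mm, walls 5 mm thick and 15 mm high, inner floor at z=5 mm. Room for three in a row along x, 75 mm apart.
- board: small dark wooden serving board, fixed. Origin: centre of the slab's underside, x along its length. Slab 200 (x) x 120 (y) x 15 mm; a looped handle runs on from the -x end to x=-145 mm. The box goes to its middle, the box's y along the board's x, either way round.
- olive_bowl: small white bowl with blue dots and olives, 90 mm diameter, 45 mm high, loose, origin under its centre; not to be moved
- orange: an orange, 76 mm diameter, 70 mm high, loose, origin at its underside; not to be moved
Things that resemble listed ones, but are neither listed nor needed, are in the scene too. What is meant by the red_jar is not blue, purple or yellow, and is the smaller of those in its own colour.

How it is judged (in metres and radians):
On the way, in this order (a step that is already met when the one before it is completed fails the run):
1. the two jars and the mill all stand on the tray, released (x of red_jar in the frame of tray between -0.103 and 0.103 m and y of red_jar in the frame of tray between -0.033 and 0.033 m and z of red_jar in the frame of tray between 0 and 0.01 m and angle between each of red_jar, green_jar, mill's own z axis and vertical below 0.15 rad and contact force between the fingers and red_jar below 0.3 N and x of green_jar in the frame of tray between -0.103 and 0.103 m and y of green_jar in the frame of tray between -0.033 and 0.033 m and z of green_jar in the frame of tray between 0 and 0.01 m and contact force between the fingers and green_jar below 0.3 N and x of mill in the frame of tray between -0.103 and 0.103 m and y of mill in the frame of tray between -0.033 and 0.033 m and z of mill in the frame of tray between 0 and 0.01 m and contact force between the fingers and mill below 0.3 N), for 0.2 s.
2. the seed box stands on the serving board, released, with the jars and mill still on the tray (all of step 1 and x of seed_box in the frame of board between -0.015 and 0.015 m and y of seed_box in the frame of board between -0.015 and 0.015 m and z of seed_box in the frame of board between 0.01 and 0.02 m and angle between the y axis of seed_box and the x axis of board, either way round below 0.17 rad and angle between seed_box's own z axis and vertical below 0.1 rad and contact force between the fingers and seed_box below 0.3 N), for 0.2 s.
At the end, for the whole second after the job is handed in: the seed box stands upright on the serving board, its centre within 15 mm of the board's middle along each board axis and its length within 10 degrees of the board's; each jar and the mill stands upright on the rack within 15 mm of where it stood at the start; all released and at rest (x of seed_box in the frame of board between -0.015 and 0.015 m and y of seed_box in the frame of board between -0.015 and 0.015 m and z of seed_box in the frame of board between 0.01 and 0.02 m and angle between the y axis of seed_box and the x axis of board, either way round below 0.17 rad and angle between each of seed_box, red_jar, green_jar, mill's own z axis and vertical below 0.1 rad and contact force between the fingers and seed_box below 0.3 N and linear speed of each of seed_box, red_jar, green_jar, mill below 0.02 m/s and angular speed of each of seed_box, red_jar, green_jar, mill below 0.4 rad/s and distance of each of red_jar, green_jar, mill from where it was at the start of the episode below 0.015 m and contact force between the fingers and red_jar below 0.3 N and contact force between the fingers and green_jar below 0.3 N and contact force between the fingers and mill below 0.3 N); the robot touches nothing.
It fails at once if a jar, the mill or the seed box is tipped over (more than 35 degrees) (angle between any of red_jar, green_jar, mill, seed_box's own z axis and vertical above 0.6 rad).
It fails at once if a jar, the mill or the seed box is dropped (falls free faster than 0.6 m/s, as from 18 mm up) ((linear speed of red_jar above 0.6 m/s and contact force between the fingers and red_jar below 0.3 N) or (linear speed of green_jar above 0.6 m/s and contact force between the fingers and green_jar below 0.3 N) or (linear speed of mill above 0.6 m/s and contact force between the fingers and mill below 0.3 N) or (linear speed of seed_box above 0.6 m/s and contact force between the fingers and seed_box below 0.3 N)).
It fails at once if the olive bowl or the orange is shoved (more than 20 mm) (distance of any of olive_bowl, orange from where it was at the start of the episode above 0.02 m).
It also fails if it takes over 150 s, if anything falls off the work surface, if the arm or the gripper's body presses on something with over 40 N, if the wrist force passes 120 N, or if a joint passes its speed limit or range.

## Robot

A 7-joint arm with a two-finger parallel gripper is mounted at the origin on the work surface. World frame = base frame: x ahead of the robot, y to its left, z up, the work surface at z = 0. Lengths are in mm, angles in degrees, forces in N, time in s.
With the tool pointing down it reaches from about 400 to 900 mm from the base axis. Payload 5.5 kg.
Tool frame: the origin (TCP) lies at the very end of the fingers, on their centre line; the grasp point (between the pads) lies 19 mm behind it (manip.grip_point_offset is the distance from the TCP to the grasp point, in mm); z points along the fingers, y is the line along which they close (so a half turn about z gives the same grasp; the last joint's range is limited). The gripper opens to 85 mm and grips with 20 to 120 N. Pads are 22 mm wide; open, the fingers measure 114 mm over their backs; the gripper's body (76 mm by 85 mm) begins 54 mm behind the grasp point. The pads swing forward as they close: fully open they stand 13 mm farther back than shut.
Start: joints at [91.513, 28.699, -24.465, 88.831, 12.651, 65.22, -12.049], TCP at [152.519, -631.852, 231.31] pointing down, gripper open.
Joint ranges: [-164.97, 164.97], [-17.58, 116.51], [-87.97, 89.64], [11.32, 138.91], [-80.73, 260.73], [10.89, 115.49], [-147.41, 147.41]. Speed limits (degrees/s): [147.25, 147.25, 180, 180, 180, 180, 180].

## Interface

Orientations are given as [roll, pitch, yaw] about the fixed x, y, z axes, in that order (R = Rz(yaw) Ry(pitch) Rx(roll)).
In Python, from workcell import manip gives the robot as it stands.
- The arm moves only by the shell command python3 -m crank 'ROWS' [OPENING] [FORCE]. ROWS is JSON, a list of rows, each an object with "offset": the shift along the world's x, y, z scaled (see below), a list of three; "twist": the turn about the world's z scaled (see below). A call has exactly 8 rows; each row shifts and turns the commanded pose from where the row before left it; what a row does not reach is not made up. The controller multiplies each number of a shift by 0.02 m and each number of a turn by 1.5 rad. A row lasts 1/8 s, in which the tool goes at most 62.5 mm and 10.7 degrees, less where a joint would pass 70% of its speed; a pose out of reach is approached as far as the arm can. A call with a number of a shift or a turn outside -1 to 1 is refused whole. A call with a gripper value outside its range is refused whole. OPENING is the closure, from -1 (fully open) to 1 (shut), set as the call begins (- or left out, the last holds). The fingers move at their own pace and stop on an object; FORCE is the grip in N (left out, the last holds). Time passes only in rows, so rows that do not move let the fingers close, or fill a call up. It gives the time, the measured TCP pose, the force, the opening and the grip force at its end, in the units of the state.
- manip.get_state(): the state, without advancing time (a new reading comes with each control period).
- manip.capture(name): name is "side" or "top"; returns a dict with "color" (420x560x3 uint8, red, green, blue), "z_map" (420x560 float32, mm along the optical axis (not along the pixel's ray), 0 where there is no reading), "mtx" (3x3 intrinsics, pixels), "R" (3x3) and "t" (3): a world point X has camera coordinates R X + t. Camera axes: x right, y down, z forward; pixel columns grow to the right and rows downward; lengths in mm; the calibration is good to about 2 mm. A picture is of the moment at which its call begins.
- manip.finish_job(): hands the job in; it is judged then, once.
The state is a dict: "time": time; "q": joint angles; "qd": joint speeds; "joint_torque": joint torques, N m; "ee_pos": TCP position; "ee_rot": TCP orientation; "wrist_force": force on the tool from outside, world axes, zero at the start; "ft_torque": the same for the moment, N m; "grip_width": finger opening in mm; "grip_force": force on a finger pad.
Only numpy, scipy, OpenCV 4.12 (cv2) and the standard library are available. Lean on these libraries where they do the work, as an engineer would, in place of code of your own. Each camera call takes 0.05 s, during which the arm holds its last target. There are 200 camera calls.

## Working session

There is one attempt and no reset: what is moved stays moved. The work goes in short steps, Python scripts to look and compute and a shell command to move; the robot and the scene stay as the last step left them, time stands still between calls to the robot, and variables do not carry over. Pictures are saved under pics/ and viewed, at most 14 in all, crops included, and the job is handed in when it is done.

```bash
mkdir -p pics; ls; cat > h.py <<'E'
import numpy as np, cv2
from workcell import manip
def cap(n,f=None):
    c=manip.capture(n)
    if f: cv2.imwrite(f,c["color"][:,:,::-1])
    np.savez(f"{n}.npz",**c); return c
def pts(c):
    z=c["z_map"].astype(float);h,w=z.shape
    u,v=np.meshgrid(np.arange(w),np.arange(h))
    p=np.stack([u,v,np.ones_like(u)],-1)@np.linalg.inv(c["mtx"]).T*z[...,None]
    X=(p-c["t"])@c["R"]; X[z==0]=np.nan
    return X
def ray(c,u,v,h):
    d=np.linalg.inv(c["mtx"])@[u,v,1]; d=c["R"].T@d; o=-c["R"].T@c["t"]
    return o+d*(h-o[2])/d[2]
E
python3 - <<'E'
from h import *
for n in("top","side"):
    c=cap(n,f"pics/{n}0.png"); print(n,c["mtx"].round(1).tolist(),(-c["R"].T@c["t"]).round(),c["R"].round(2).tolist())
s=manip.get_state();print(s["time"],s["ee_pos"],s["ee_rot"],s["grip_width"])
E
```

```text
pics
top [[449.0, 0.0, 281.2], [0.0, 449.0, 204.9], [0.0, 0.0, 1.0]] [ 312.   80. 1218.] [[0.07, -1.0, 0.0], [-0.98, -0.07, -0.2], [0.2, 0.01, -0.98]]
side [[484.1, 0.0, 277.9], [0.0, 484.1, 213.5], [0.0, 0.0, 1.0]] [159. 899. 800.] [[-0.92, -0.4, -0.02], [-0.24, 0.59, -0.77], [0.32, -0.7, -0.64]]
0.1 [ 152.28003968 -631.25779083  230.33646175] [-1.79897019e+02 -4.29342700e-03  1.35678346e+01] 85.59584932802659
```

View pics/top0.png

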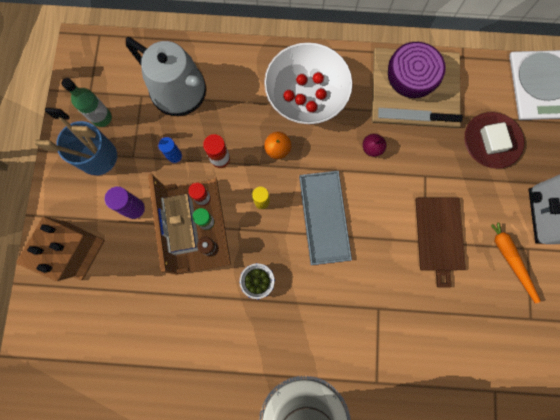

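View pics/side0.png

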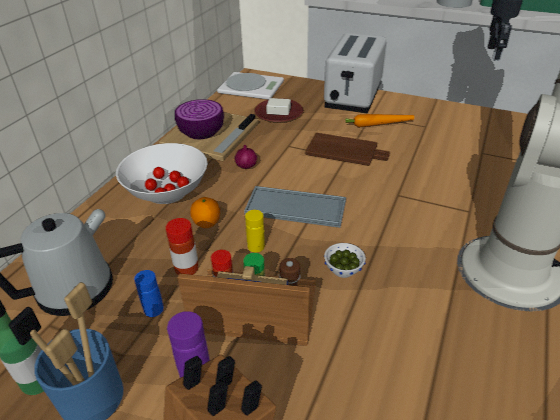

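The top view shows the rack at (190,225), with its backboard on the left, so its front faces world -y. The row in front holds a red lid (198,193), green lid (202,217) and mill (206,246). The tray is at (326,217), the board at (440,235) with its handle down, the olive bowl at (257,281) and the orange at (278,145). There are two red candidates: (198,193) on the rack and the bigger bottle at (216,150). The one on the rack is the smaller, so it is the one meant; I'll confirm that in a crop.

```bash
cat > m.py <<'E'
from h import *
c=dict(np.load("top.npz")); X=pts(c); hsv=cv2.cvtColor(c["color"],cv2.COLOR_RGB2HSV)
def blob(m,box):
    k=np.zeros_like(m);x0,y0,x1,y1=box;k[y0:y1,x0:x1]=m[y0:y1,x0:x1];return k
H,S,V=[hsv[...,i].astype(int) for i in range(3)]
# lids: points at the top plane
for n,m,b in[("red",((H<8)|(H>172))&(S>150),(186,178,212,206)),("green",(H>45)&(H<85)&(S>100),(190,205,215,230)),("mill",(V<256),(195,233,218,260)),("bigred",((H<8)|(H>172))&(S>150),(200,130,232,160))]:
    k=blob(m,b)&np.isfinite(X[...,2]);z=X[...,2]; zt=np.percentile(z[k],95); kk=k&(z>zt-6)
    (u,v),r=cv2.minEnclosingCircle(np.argwhere(kk)[:,::-1].astype(np.float32))
    print(n,"ztop",zt.round(1),"n",kk.sum(),"circle px",round(u,1),round(v,1),"r mm",round(r*(1218-zt)/449/.98,1),"xy",ray(c,u,v,zt)[:2].round(1),"mean",X[kk].mean(0).round(1))
def rect(n,k):
    P=X[k][:,:2].astype(np.float32);(cx,cy),(w,h),a=cv2.minAreaRect(P);print(n,len(P),round(cx,1),round(cy,1),round(w,1),round(h,1),round(a,1),"z",np.median(X[k][:,2]).round(1))
def big(k):
    _,l,s,_=cv2.connectedComponentsWithStats(k.astype(np.uint8));i=1+s[1:,4].argmax();return l==i
z=X[...,2]
rect("tray",big(blob((H>85)&(H<125)&(S>30)&(z<30),(290,160,360,275))))
k=big(blob((V<110)&(z>8)&(z<25),(405,185,475,295)));rect("board+handle",k)
k2=big(cv2.morphologyEx(k.astype(np.uint8),cv2.MORPH_OPEN,np.ones((21,21)))>0);rect("board",k2)
bb=blob((z>148)&(z<166),(140,165,190,280));rect("backboard top",big(bb))
lid=blob((z>96)&(z<111),(160,185,200,265)); rect("lid region z96-111",big(lid))
gr=blob((z>135)&(z<147),(160,205,190,235)); rect("grip top?",gr)
bs=blob((z>8)&(z<34),(200,170,240,280)); rect("rack base front",big(bs))
im=c["color"][165:285,140:240,::-1];cv2.imwrite("pics/crop.png",cv2.resize(im,None,fx=5,fy=5,interpolation=cv2.INTER_CUBIC))
E
python3 m.py
```

```text
red ztop 119.4 n 182 circle px 196.5 189.9 r mm 20.3 xy [558.5 309.5] mean [558.9 309.9 116.7]
green ztop 119.6 n 188 circle px 200.9 215.6 r mm 20.6 xy [494.  291.7] mean [494.7 292.9 116.6]
mill ztop 115.7 n 200 circle px 205.1 244.3 r mm 20.9 xy [423.8 274.6] mean [424.2 274.9 113.6]
bigred ztop 134.0 n 308 circle px 213.5 143.6 r mm 26.1 xy [677.9 276.2] mean [679.2 276.7 131.3]
tray 2200 532.5 -23.6 244.7 105.2 10.9 z 5.3
board+handle 3437 488.1 -339.9 242.2 120.9 4.2 z 15.0Traceback (most recent call last):
  File "m.py", line 18, in <module>
    k2=big(cv2.morphologyEx(k.astype(np.uint8),cv2.MORPH_OPEN,np.ones((21,21)))>0);rect("board",k2)
  File "m.py", line 14, in big
    _,l,s,_=cv2.connectedComponentsWithStats(k.astype(np.uint8));i=1+s[1:,4].argmax();return l==i
                                                                     ~~~~~~~~~~~~~~^^
ValueError: attempt to get argmax of an empty sequence
```

```bash
sed -i 's/^k2=.*/kc=cv2.morphologyEx(k.astype(np.uint8),cv2.MORPH_CLOSE,np.ones((5,5)));k2=(cv2.morphologyEx(kc,cv2.MORPH_OPEN,np.ones((25,25)))>0)\&k;rect("board",k2)/' m.py; sed -i 's/k2=(cv2/print(k.sum(),kc.sum());k2=(cv2/; s/np.ones((25,25))/np.ones((23,23),np.uint8)/; s/np.ones((5,5))/np.ones((5,5),np.uint8)/' m.py; python3 m.py | tail -8
```

```text
tray 2200 532.5 -23.6 244.7 105.2 10.9 z 5.3
board+handle 3437 488.1 -339.9 242.2 120.9 4.2 z 15.0
3437 3506
board 3203 510.2 -338.2 197.9 120.9 4.2 z 15.0
backboard top 636 467.7 386.6 239.1 17.9 14.7 z 157.4
lid region z96-111 1357 473.2 350.4 194.7 68.5 14.4 z 101.7
grip top? 136 475.0 358.4 64.7 48.1 11.6 z 142.8
rack base front 1466 493.3 288.0 240.3 80.9 14.0 z 16.7
```

View pics/crop.png

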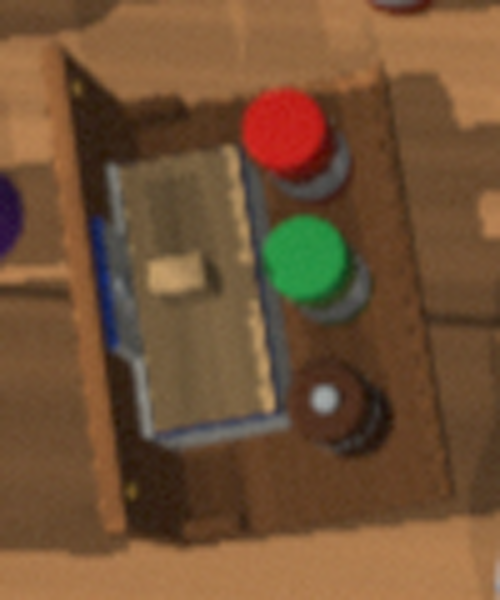

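The crop shows the small red lid at the top of the row (px 197,191), green below it at (201,217) and the mill at (205,245), with the white box behind them, so this red jar is the one meant. Sizes and heights fit: lid radius about 20 mm, tops about 116 mm, tray 245×105 mm, board 198×121 mm and rack yaw 14.5°. I'll start moving.

```bash
python3 -m crank '[{"offset":[1,1,0],"twist":0.12},{"offset":[1,1,0],"twist":0.12},{"offset":[1,1,0],"twist":0.12},{"offset":[1,1,0],"twist":0.12},{"offset":[1,1,0],"twist":0.12},{"offset":[1,1,0],"twist":0.12},{"offset":[1,1,0],"twist":0.12},{"offset":[1,1,0],"twist":0.12}]' -0.41 30
python3 -m crank '[{"offset":[1,1,0],"twist":0.098},{"offset":[1,1,0],"twist":0},{"offset":[1,1,0],"twist":0},{"offset":[1,1,0],"twist":0},{"offset":[1,1,0],"twist":0},{"offset":[1,1,0],"twist":0},{"offset":[1,1,0],"twist":0},{"offset":[1,1,0],"twist":0}]'
python3 -c "
from workcell import manip;s=manip.get_state();print(s['q'],s['ee_rot'])"
```

```text
time: 1.1
ee_pos: [312.8, -470.9, 231.0]
ee_rot: [-180.0, -0.0, 96.4]
wrist_force: [0.1, 0.3, -0.3]
grip_width: 60.2
grip_force: 0.0
time: 2.1
ee_pos: [472.8, -311.1, 230.9]
ee_rot: [-180.0, -0.0, 104.5]
wrist_force: [-0.4, -0.3, -0.2]
grip_width: 60.3
grip_force: 0.0
[ 69.50136862  25.99083671 -50.40046427 100.59410384  22.07060368
  63.94967272  26.50393947] [-1.79967618e+02 -3.05975553e-02  1.04490298e+02]
```

Tracking is exact and the joints are comfortable. Next I go above the red jar.

```bash
python3 -m crank '[{"offset":[0.4,1,0],"twist":0},{"offset":[0.4,1,0],"twist":0},{"offset":[0.4,1,0],"twist":0},{"offset":[0.4,1,0],"twist":0},{"offset":[0.4,1,0],"twist":0},{"offset":[0.4,1,0],"twist":0},{"offset":[0.4,1,0],"twist":0},{"offset":[0.4,1,0],"twist":0}]'
python3 -m crank '[{"offset":[0.4,1,0],"twist":0},{"offset":[0.4,1,0],"twist":0},{"offset":[0.4,1,0],"twist":0},{"offset":[0.4,1,0],"twist":0},{"offset":[0.4,1,0],"twist":0},{"offset":[0.4,1,0],"twist":0},{"offset":[0.4,1,0],"twist":0},{"offset":[0.4,1,0],"twist":0}]'
python3 -m crank '[{"offset":[-0.1,1,0],"twist":0},{"offset":[-0.1,1,0],"twist":0},{"offset":[-0.1,1,0],"twist":0},{"offset":[-0.1,1,0],"twist":0},{"offset":[-0.1,1,0],"twist":0},{"offset":[-0.1,1,0],"twist":0},{"offset":[-0.1,1,0],"twist":0},{"offset":[-0.1,1,0],"twist":0}]'
python3 -m crank '[{"offset":[-0.15,0.88,0],"twist":0},{"offset":[-0.15,0.88,0],"twist":0},{"offset":[-0.15,0.88,0],"twist":0},{"offset":[-0.15,0.88,0],"twist":0},{"offset":[-0.15,0.88,0],"twist":0},{"offset":[-0.15,0.88,0],"twist":0},{"offset":[-0.15,0.88,0],"twist":0},{"offset":[-0.15,0.88,0],"twist":0}]' | grep -v wrist
python3 - <<'E'
from h import *
s=manip.get_state();print(s['q'],s['ee_pos'],s['ee_rot'])
c=cap("side"); im=c["color"][180:360,130:370,::-1];cv2.imwrite("pics/s1.png",cv2.resize(im,None,fx=3,fy=3,interpolation=cv2.INTER_CUBIC))
E
```

```text
time: 3.1
ee_pos: [536.0, -151.3, 231.0]
ee_rot: [-179.9, 0.0, 104.5]
wrist_force: [0.1, -0.4, 0.1]
grip_width: 60.2
grip_force: 0.0
time: 4.1
ee_pos: [600.0, 8.5, 230.9]
ee_rot: [-179.9, 0.0, 104.5]
wrist_force: [-0.7, -0.1, 1.1]
grip_width: 60.1
grip_force: 0.0
time: 5.1
ee_pos: [584.4, 169.5, 231.3]
ee_rot: [180.0, -0.0, 104.5]
wrist_force: [0.2, -0.1, 0.0]
grip_width: 60.3
grip_force: 0.0
time: 6.1
ee_pos: [560.3, 310.1, 231.3]
ee_rot: [180.0, -0.0, 104.5]
grip_width: 60.1
grip_force: 0.0
[  3.52253565  34.73099584 -51.09164169  89.70949125  28.29062353
  69.28567389 -38.27766053] [560.33745575 310.10357423 231.28615637] [ 1.79998269e+02 -2.73683809e-03  1.04494195e+02]
```

View pics/s1.png

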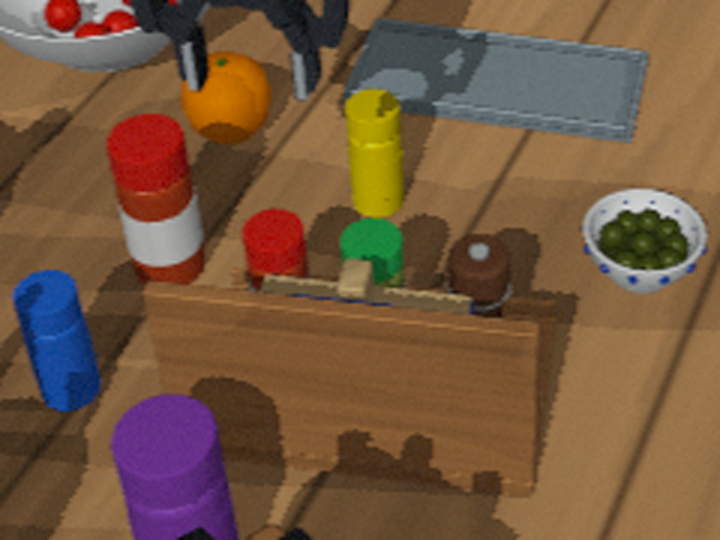

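The side view shows the open fingers above and behind the red lid. The lid centres are at px (221,255), (254,259) and the mill button at (290,264). I'll cross-check them.

```bash
python3 - <<'E'
from h import *
s=dict(np.load("side.npz"));t=dict(np.load("top.npz"))
for n,a,b in[("red",(221.3,254.5),(197,191)),("green",(254,258.8),(201.2,216.4)),("mill",(289.7,263.7),(204.6,244.8)),("grip",(130+355/3,180+266/3),(140+174/5,165+272/5))]:
    h=116 if n!="grip" else 144
    print(n,ray(s,*a,h)[:2].round(1),ray(t,*b,h)[:2].round(1))
E
```

```text
red [558.8 306.5] [556.4 308.6]
green [492.2 292.2] [492.5 291.3]
mill [421.  277.5] [422.5 275.6]
grip [477.  344.7] [476.2 349. ]
```

```bash
python3 -m crank '[{"offset":[-0.1,-0.1,-0.96],"twist":0},{"offset":[0,0,-0.96],"twist":0},{"offset":[0,0,-0.96],"twist":0},{"offset":[0,0,-0.96],"twist":0},{"offset":[0,0,-0.96],"twist":0},{"offset":[0,0,-0.96],"twist":0},{"offset":[0,0,-0.96],"twist":0},{"offset":[0,0,-0.96],"twist":0}]'
python3 -m crank '[{"offset":[0,0,0],"twist":0},{"offset":[0,0,0],"twist":0},{"offset":[0,0,0],"twist":0},{"offset":[0,0,0],"twist":0},{"offset":[0,0,0],"twist":0},{"offset":[0,0,0],"twist":0},{"offset":[0,0,0],"twist":0},{"offset":[0,0,0],"twist":0}]' 1 30
```

```text
time: 7.15
ee_pos: [558.6, 307.0, 76.4]
ee_rot: [180.0, -0.0, 104.5]
wrist_force: [-0.7, 0.0, -0.4]
grip_width: 60.0
grip_force: 0.0
time: 8.15
ee_pos: [558.5, 307.0, 77.7]
ee_rot: [-180.0, -0.0, 104.5]
wrist_force: [-0.4, 0.9, -0.9]
grip_width: 41.4
grip_force: 32.1
```

```bash
python3 -m crank '[{"offset":[0,0,1],"twist":0},{"offset":[0,0,1],"twist":0},{"offset":[0,0,1],"twist":0},{"offset":[0,0,1],"twist":0},{"offset":[0,0,1],"twist":0},{"offset":[0,0,1],"twist":0},{"offset":[0,0,1],"twist":0},{"offset":[0.15,-0.99,0],"twist":0}]'
python3 -m crank '[{"offset":[0.15,-0.99,0],"twist":0},{"offset":[0.15,-0.99,0],"twist":0},{"offset":[0.15,-0.99,0],"twist":0},{"offset":[0.15,-0.99,0],"twist":0},{"offset":[0.15,-0.99,0],"twist":0},{"offset":[0.15,-0.99,0],"twist":0},{"offset":[0.15,-0.99,0],"twist":0},{"offset":[0.15,-0.99,0],"twist":0}]'
python3 -m crank '[{"offset":[0.15,-0.99,0],"twist":0},{"offset":[0.15,-0.99,0],"twist":0},{"offset":[0.15,-0.99,0],"twist":0},{"offset":[0.15,-0.99,0],"twist":0},{"offset":[0.15,-0.99,0],"twist":0},{"offset":[0.15,-0.99,0],"twist":0},{"offset":[0.15,-0.99,0],"twist":0},{"offset":[0,0,-1],"twist":0}]'
python3 -m crank '[{"offset":[0,0,-1],"twist":0},{"offset":[0,0,-1],"twist":0},{"offset":[0,0,-1],"twist":0},{"offset":[0,0,-1],"twist":0},{"offset":[0,0,-1],"twist":0},{"offset":[0,0,-1],"twist":0},{"offset":[0,0,-0.4],"twist":0},{"offset":[0,0,-0.13],"twist":0}]'
```

```text
time: 9.15
ee_pos: [561.5, 290.1, 220.7]
ee_rot: [179.8, -0.1, 104.7]
wrist_force: [0.2, -0.7, -1.5]
grip_width: 41.3
grip_force: 32.2
time: 10.15
ee_pos: [585.7, 127.4, 217.7]
ee_rot: [-180.0, -0.0, 104.5]
wrist_force: [0.1, 0.3, -1.3]
grip_width: 41.4
grip_force: 32.2
time: 11.15
ee_pos: [608.2, -12.5, 198.1]
ee_rot: [179.8, 0.1, 104.3]
wrist_force: [0.2, -0.0, -2.1]
grip_width: 41.5
grip_force: 32.3
time: 12.15
ee_pos: [606.4, -9.7, 66.6]
ee_rot: [-180.0, -0.0, 104.5]
wrist_force: [0.1, 0.9, -0.8]
grip_width: 41.2
grip_force: 32.2
```

```bash
python3 -m crank '[{"offset":[0,0,0],"twist":0},{"offset":[0,0,0],"twist":0},{"offset":[0,0,0],"twist":0},{"offset":[0,0,0],"twist":0},{"offset":[0,0,0.2],"twist":0},{"offset":[0,0,0.8],"twist":0},{"offset":[0,0,1],"twist":0},{"offset":[0,0,1],"twist":0}]' -0.41
python3 -m crank '[{"offset":[0,0,1],"twist":0},{"offset":[0,0,1],"twist":0},{"offset":[0,0,1],"twist":0},{"offset":[0,0,1],"twist":0},{"offset":[-0.355,0.942,0],"twist":0},{"offset":[-0.355,0.942,0],"twist":0},{"offset":[-0.355,0.942,0],"twist":0},{"offset":[-0.355,0.942,0],"twist":0}]'
python3 - <<'E'
from h import *
cap("side","pics/s2.png")
E
python3 -m crank '[{"offset":[-0.355,0.942,0],"twist":0},{"offset":[-0.355,0.942,0],"twist":0},{"offset":[-0.355,0.942,0],"twist":0},{"offset":[-0.355,0.942,0],"twist":0},{"offset":[-0.355,0.942,0],"twist":0},{"offset":[-0.355,0.942,0],"twist":0},{"offset":[-0.355,0.942,0],"twist":0},{"offset":[-0.355,0.942,0],"twist":0}]'
```

```text
time: 13.15
ee_pos: [607.0, -9.7, 129.2]
ee_rot: [179.9, 0.0, 104.5]
wrist_force: [0.5, 0.0, -0.4]
grip_width: 60.5
grip_force: 0.0
time: 14.15
ee_pos: [576.9, 67.5, 206.5]
ee_rot: [-179.9, -0.0, 104.6]
wrist_force: [-0.4, 0.5, -0.9]
grip_width: 60.1
grip_force: 0.0
time: 15.2
ee_pos: [520.9, 217.5, 207.1]
ee_rot: [180.0, -0.0, 104.5]
wrist_force: [-1.0, -0.3, -0.3]
grip_width: 60.0
grip_force: 0.0
```

View pics/s2.png

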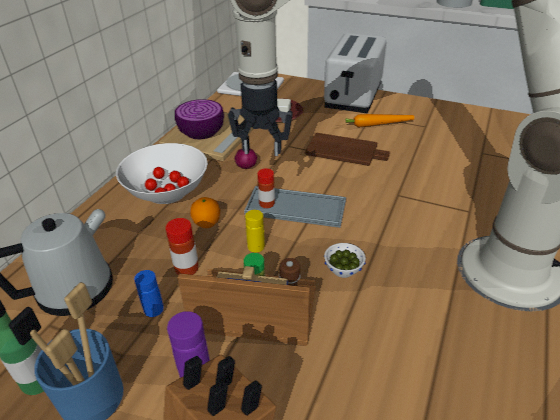

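The red jar stands upright on the tray at px (266,187). Next is the green jar.

```bash
python3 -m crank '[{"offset":[-0.355,0.942,0],"twist":0},{"offset":[-0.355,0.942,0],"twist":0},{"offset":[-0.355,0.942,0],"twist":0},{"offset":[-0.355,0.942,0],"twist":0},{"offset":[0,0,-0.6],"twist":0},{"offset":[0,0,-1],"twist":0},{"offset":[0,0,-1],"twist":0},{"offset":[0,0,-1],"twist":0}]'
python3 -m crank '[{"offset":[0,0,-1],"twist":0},{"offset":[0,0,-1],"twist":0},{"offset":[0,0,-0.87],"twist":0},{"offset":[0,0,0],"twist":0},{"offset":[0,0,0],"twist":0},{"offset":[0,0,0],"twist":0},{"offset":[0,0,0],"twist":0},{"offset":[0,0,0],"twist":0}]'
python3 -m crank '[{"offset":[0,0,0],"twist":0},{"offset":[0,0,0],"twist":0},{"offset":[0,0,0],"twist":0},{"offset":[0,0,0],"twist":0},{"offset":[0,0,0],"twist":0},{"offset":[0,0,0],"twist":0},{"offset":[0,0,0],"twist":0},{"offset":[0,0,0],"twist":0}]' 1 30
```

```text
time: 16.2
ee_pos: [492.9, 290.4, 132.9]
ee_rot: [-179.9, 0.0, 104.4]
wrist_force: [0.0, -0.2, -0.5]
grip_width: 60.0
grip_force: 0.0
time: 17.2
ee_pos: [493.2, 291.6, 78.1]
ee_rot: [180.0, -0.0, 104.5]
wrist_force: [-0.1, 0.0, 0.2]
grip_width: 60.4
grip_force: 0.0
time: 18.2
ee_pos: [493.1, 291.7, 78.0]
ee_rot: [180.0, -0.0, 104.5]
wrist_force: [-0.0, -1.2, 5.0]
grip_width: 41.0
grip_force: 30.4
```

```bash
python3 -m crank '[{"offset":[0,0,1],"twist":0},{"offset":[0,0,1],"twist":0},{"offset":[0,0,1],"twist":0},{"offset":[0,0,1],"twist":0},{"offset":[0,0,1],"twist":0},{"offset":[0,0,1],"twist":0},{"offset":[0,0,1],"twist":0},{"offset":[0.125,-0.986,0],"twist":0}]'
python3 -m crank '[{"offset":[0.125,-0.986,0],"twist":0},{"offset":[0.125,-0.986,0],"twist":0},{"offset":[0.125,-0.986,0],"twist":0},{"offset":[0.125,-0.986,0],"twist":0},{"offset":[0.125,-0.986,0],"twist":0},{"offset":[0.125,-0.986,0],"twist":0},{"offset":[0.125,-0.986,0],"twist":0},{"offset":[0.125,-0.986,0],"twist":0}]'
python3 -m crank '[{"offset":[0.125,-0.986,0],"twist":0},{"offset":[0.125,-0.986,0],"twist":0},{"offset":[0.125,-0.986,0],"twist":0},{"offset":[0.125,-0.986,0],"twist":0},{"offset":[0.125,-0.986,0],"twist":0},{"offset":[0.125,-0.986,0],"twist":0},{"offset":[0.125,-0.986,0],"twist":0},{"offset":[0,0,-0.5],"twist":0}]'
python3 -m crank '[{"offset":[0,0,-1],"twist":0},{"offset":[0,0,-1],"twist":0},{"offset":[0,0,-1],"twist":0},{"offset":[0,0,-1],"twist":0},{"offset":[0,0,-1],"twist":0},{"offset":[0,0,-1],"twist":0},{"offset":[0,0,-0.8],"twist":0},{"offset":[0,0,-0.2],"twist":0}]'
python3 -m crank '[{"offset":[0,0,-0.03],"twist":0},{"offset":[0,0,0],"twist":0},{"offset":[0,0,0],"twist":0},{"offset":[0,0,0],"twist":0},{"offset":[0,0,0],"twist":0},{"offset":[0,0,0],"twist":0},{"offset":[0,0,0],"twist":0},{"offset":[0,0,0],"twist":0}]'
```

```text
time: 19.2
ee_pos: [495.7, 274.5, 220.5]
ee_rot: [179.8, -0.1, 104.7]
wrist_force: [-0.2, -0.7, -2.3]
grip_width: 41.5
grip_force: 31.0
time: 20.2
ee_pos: [515.5, 113.5, 218.4]
ee_rot: [180.0, 0.0, 104.5]
wrist_force: [-0.5, -0.1, -1.4]
grip_width: 41.2
grip_force: 31.0
time: 21.2
ee_pos: [533.8, -26.2, 207.9]
ee_rot: [179.9, 0.1, 104.3]
wrist_force: [0.5, -0.3, -2.0]
grip_width: 41.0
grip_force: 31.0
time: 22.2
ee_pos: [532.1, -23.9, 66.8]
ee_rot: [-179.9, -0.0, 104.5]
wrist_force: [-7.3, -0.9, 19.7]
grip_width: 41.0
grip_force: 32.4
time: 23.2
ee_pos: [532.9, -23.9, 67.1]
ee_rot: [180.0, -0.0, 104.5]
wrist_force: [0.8, 0.7, -1.7]
grip_width: 41.3
grip_force: 30.7
```

```bash
python3 -m crank '[{"offset":[0,0,0],"twist":0},{"offset":[0,0,0],"twist":0},{"offset":[0,0,0],"twist":0},{"offset":[0,0,0],"twist":0},{"offset":[0,0,0.2],"twist":0},{"offset":[0,0,0.8],"twist":0},{"offset":[0,0,1],"twist":0},{"offset":[0,0,1],"twist":0}]' -0.41
python3 -m crank '[{"offset":[0,0,1],"twist":0},{"offset":[0,0,1],"twist":0},{"offset":[0,0,1],"twist":0},{"offset":[0,0,1],"twist":0},{"offset":[-0.345,0.936,0],"twist":0},{"offset":[-0.345,0.936,0],"twist":0},{"offset":[-0.345,0.936,0],"twist":0},{"offset":[-0.345,0.936,0],"twist":0}]'
python3 -m crank '[{"offset":[-0.345,0.936,0],"twist":0},{"offset":[-0.345,0.936,0],"twist":0},{"offset":[-0.345,0.936,0],"twist":0},{"offset":[-0.345,0.936,0],"twist":0},{"offset":[-0.345,0.936,0],"twist":0},{"offset":[-0.345,0.936,0],"twist":0},{"offset":[-0.345,0.936,0],"twist":0},{"offset":[-0.345,0.936,0],"twist":0}]'
python3 -m crank '[{"offset":[-0.345,0.936,0],"twist":0},{"offset":[-0.345,0.936,0],"twist":0},{"offset":[-0.345,0.936,0],"twist":0},{"offset":[-0.345,0.936,0],"twist":0},{"offset":[0,0,-0.6],"twist":0},{"offset":[0,0,-1],"twist":0},{"offset":[0,0,-1],"twist":0},{"offset":[0,0,-1],"twist":0}]'
python3 -m crank '[{"offset":[0,0,-1],"twist":0},{"offset":[0,0,-1],"twist":0},{"offset":[0,0,-0.87],"twist":0},{"offset":[0,0,0],"twist":0},{"offset":[0,0,0],"twist":0},{"offset":[0,0,0],"twist":0},{"offset":[0,0,0],"twist":0},{"offset":[0,0,0],"twist":0}]'
python3 -m crank '[{"offset":[0,0,0],"twist":0},{"offset":[0,0,0],"twist":0},{"offset":[0,0,0],"twist":0},{"offset":[0,0,0],"twist":0},{"offset":[0,0,0],"twist":0},{"offset":[0,0,0],"twist":0},{"offset":[0,0,0],"twist":0},{"offset":[0,0,0],"twist":0}]' 1 30
```

```text
time: 24.2
ee_pos: [533.4, -23.8, 129.1]
ee_rot: [179.9, 0.0, 104.5]
wrist_force: [0.2, 0.5, -1.2]
grip_width: 60.3
grip_force: 0.0
time: 25.2
ee_pos: [504.2, 52.8, 206.6]
ee_rot: [-179.9, -0.0, 104.6]
wrist_force: [0.6, -0.3, 1.3]
grip_width: 60.4
grip_force: 0.0
time: 26.2
ee_pos: [449.5, 201.9, 207.1]
ee_rot: [-180.0, -0.0, 104.5]
wrist_force: [0.9, -1.2, 0.5]
grip_width: 60.1
grip_force: 0.0
time: 27.2
ee_pos: [422.4, 274.5, 133.0]
ee_rot: [-179.9, 0.0, 104.4]
wrist_force: [-0.4, 0.3, 0.1]
grip_width: 60.3
grip_force: 0.0
time: 28.2
ee_pos: [422.8, 275.6, 78.1]
ee_rot: [180.0, -0.0, 104.5]
wrist_force: [0.3, -0.3, 0.2]
grip_width: 60.4
grip_force: 0.0
time: 29.2
ee_pos: [422.7, 275.7, 78.0]
ee_rot: [180.0, 0.0, 104.5]
wrist_force: [-0.3, -0.0, 6.0]
grip_width: 40.9
grip_force: 30.3
```

```bash
python3 -m crank '[{"offset":[0,0,1],"twist":0},{"offset":[0,0,1],"twist":0},{"offset":[0,0,1],"twist":0},{"offset":[0,0,1],"twist":0},{"offset":[0,0,1],"twist":0},{"offset":[0,0,1],"twist":0},{"offset":[0,0,1],"twist":0},{"offset":[0.114,-0.98,0],"twist":0}]'
python3 -m crank '[{"offset":[0.114,-0.98,0],"twist":0},{"offset":[0.114,-0.98,0],"twist":0},{"offset":[0.114,-0.98,0],"twist":0},{"offset":[0.114,-0.98,0],"twist":0},{"offset":[0.114,-0.98,0],"twist":0},{"offset":[0.114,-0.98,0],"twist":0},{"offset":[0.114,-0.98,0],"twist":0},{"offset":[0.114,-0.98,0],"twist":0}]'
python3 -m crank '[{"offset":[0.114,-0.98,0],"twist":0},{"offset":[0.114,-0.98,0],"twist":0},{"offset":[0.114,-0.98,0],"twist":0},{"offset":[0.114,-0.98,0],"twist":0},{"offset":[0.114,-0.98,0],"twist":0},{"offset":[0.114,-0.98,0],"twist":0},{"offset":[0.114,-0.98,0],"twist":0},{"offset":[0,0,-0.5],"twist":0}]'
python3 -m crank '[{"offset":[0,0,-1],"twist":0},{"offset":[0,0,-1],"twist":0},{"offset":[0,0,-1],"twist":0},{"offset":[0,0,-1],"twist":0},{"offset":[0,0,-1],"twist":0},{"offset":[0,0,-1],"twist":0},{"offset":[0,0,-0.7],"twist":0},{"offset":[0,0,-0.25],"twist":0}]'
python3 -m crank '[{"offset":[0,0,-0.05],"twist":0},{"offset":[0,0,0],"twist":0},{"offset":[0,0,0],"twist":0},{"offset":[0,0,0],"twist":0},{"offset":[0,0,0],"twist":0},{"offset":[0,0,0],"twist":0},{"offset":[0,0,0],"twist":0},{"offset":[0,0,0],"twist":0}]'
python3 -m crank '[{"offset":[0,0,0],"twist":0},{"offset":[0,0,0],"twist":0},{"offset":[0,0,0],"twist":0},{"offset":[0,0,0],"twist":0},{"offset":[0,0,0.2],"twist":0},{"offset":[0,0,0.8],"twist":0},{"offset":[0,0,1],"twist":0},{"offset":[0,0,1],"twist":0}]' -0.41
python3 -m crank '[{"offset":[0,0,1],"twist":0},{"offset":[0,0,1],"twist":0},{"offset":[0,0,1],"twist":0},{"offset":[0,0,1],"twist":0},{"offset":[-0.1,0.97,0],"twist":0},{"offset":[-0.1,0.97,0],"twist":0},{"offset":[-0.1,0.97,0],"twist":0},{"offset":[-0.1,0.97,0],"twist":0}]'
python3 - <<'E'
from h import *
cap("side");c=cap("top");im=np.vstack([c["color"][150:300,130:370,::-1]]);cv2.imwrite("pics/t3.png",cv2.resize(im,None,fx=3,fy=3,interpolation=cv2.INTER_CUBIC))
X=pts(c)
for b in[(160,200,195,240)]:
    x0,y0,x1,y1=b;P=X[y0:y1,x0:x1].reshape(-1,3);k=(P[:,2]>139)&(P[:,2]<150);print(k.sum(),P[k].mean(0),np.median(P[k],0))
E
```

```text
time: 30.2
ee_pos: [425.3, 258.2, 220.3]
ee_rot: [179.8, -0.1, 104.7]
wrist_force: [0.3, -1.6, -2.4]
grip_width: 41.1
grip_force: 31.1
time: 31.2
ee_pos: [443.1, 98.7, 218.4]
ee_rot: [180.0, 0.0, 104.5]
wrist_force: [0.0, -0.2, -1.3]
grip_width: 41.1
grip_force: 31.1
time: 32.2
ee_pos: [459.8, -39.5, 208.3]
ee_rot: [179.9, 0.1, 104.3]
wrist_force: [-0.1, 0.1, -1.2]
grip_width: 41.1
grip_force: 31.1
time: 33.2
ee_pos: [458.5, -37.2, 68.0]
ee_rot: [-179.9, -0.1, 104.5]
wrist_force: [-0.4, -0.6, -1.1]
grip_width: 40.8
grip_force: 31.1
time: 34.2
ee_pos: [459.0, -38.0, 67.7]
ee_rot: [-180.0, -0.0, 104.5]
wrist_force: [-0.4, 0.8, -1.4]
grip_width: 41.0
grip_force: 31.1
time: 35.2
ee_pos: [459.3, -37.8, 129.3]
ee_rot: [180.0, 0.0, 104.5]
wrist_force: [-0.3, 0.6, 0.8]
grip_width: 59.7
grip_force: 0.0
time: 36.2
ee_pos: [450.9, 40.4, 208.7]
ee_rot: [180.0, 0.0, 104.5]
wrist_force: [0.0, -0.5, -0.1]
grip_width: 60.5
grip_force: 0.0
132 [473.16644315 358.73730933 143.81963958] [475.39424917 355.54044072 143.71614337]
```

View pics/t3.png

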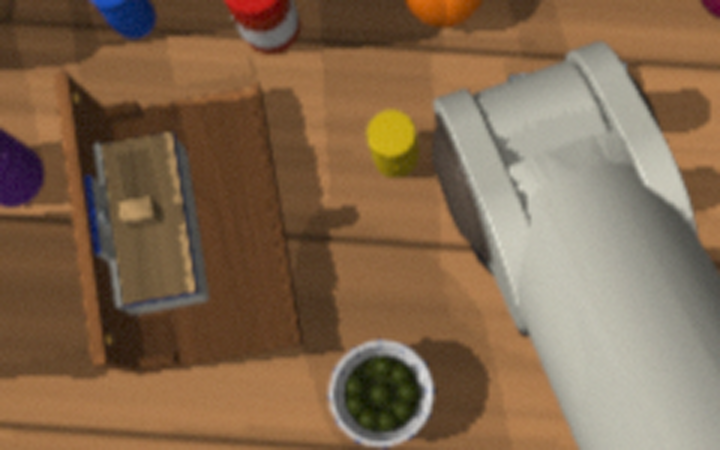

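The rack is now clear of the jars and the mill. The box grip top is at about px (175,219), consistent with the earlier estimate of (477,347). Moving over the grip next.

```bash
python3 -m crank '[{"offset":[0.081,0.96,0],"twist":0},{"offset":[0.081,0.96,0],"twist":0},{"offset":[0.081,0.96,0],"twist":0},{"offset":[0.081,0.96,0],"twist":0},{"offset":[0.081,0.96,0],"twist":0},{"offset":[0.081,0.96,0],"twist":0},{"offset":[0.081,0.96,0],"twist":0},{"offset":[0.081,0.96,0],"twist":0}]' -0.1 60
python3 -m crank '[{"offset":[0.081,0.96,0],"twist":0},{"offset":[0.081,0.96,0],"twist":0},{"offset":[0.081,0.96,0],"twist":0},{"offset":[0.081,0.96,0],"twist":0},{"offset":[0.081,0.96,0],"twist":0},{"offset":[0.081,0.96,0],"twist":0},{"offset":[0.081,0.96,0],"twist":0},{"offset":[0.081,0.96,0],"twist":0}]'
python3 -m crank '[{"offset":[0,0,-0.3],"twist":0},{"offset":[0,0,-0.8],"twist":0},{"offset":[0,0,-0.9],"twist":0},{"offset":[0,0,0],"twist":0},{"offset":[0,0,0],"twist":0},{"offset":[0,0,0],"twist":0},{"offset":[0,0,0],"twist":0},{"offset":[0,0,0],"twist":0}]'
python3 - <<'E'
from h import *
c=cap("side");d=cap("top")
f=lambda c,a,b,s:cv2.resize(c["color"][a:a+s,b:b+s,::-1],(400,400),interpolation=cv2.INTER_CUBIC)
cv2.imwrite("pics/s4.png",np.hstack([f(c,210,180,130),f(d,160,130,130)]))
print(manip.get_state()["ee_pos"])
E
```

```text
time: 37.3
ee_pos: [464.4, 192.8, 208.2]
ee_rot: [180.0, 0.0, 104.5]
wrist_force: [-0.2, 0.2, -0.4]
grip_width: 47.0
grip_force: 0.0
time: 38.3
ee_pos: [477.8, 346.3, 208.2]
ee_rot: [180.0, 0.0, 104.4]
wrist_force: [0.2, -0.5, 0.3]
grip_width: 46.8
grip_force: 0.0
time: 39.3
ee_pos: [477.0, 346.9, 168.0]
ee_rot: [180.0, -0.0, 104.5]
wrist_force: [0.5, 0.2, -1.3]
grip_width: 47.4
grip_force: 0.0
[476.97607488 346.86080792 167.89506201]
```

View pics/s4.png

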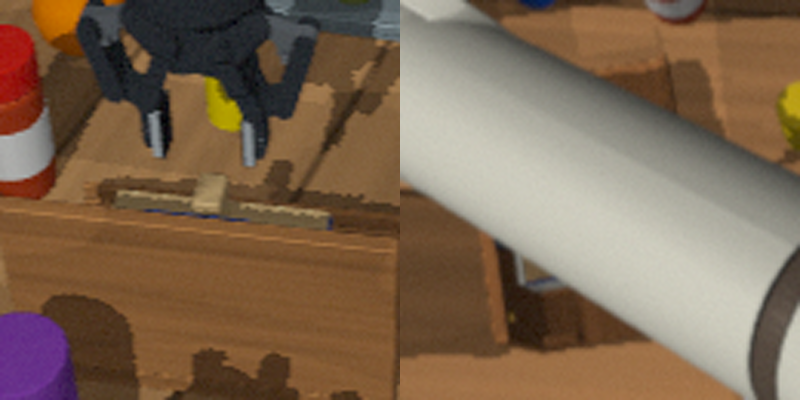

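Side view: the fingertips straddle the grip, with tip midpoint at about crop (202,161) and grip top at about (209,181). I'll compute the offset.

```bash
python3 - <<'E'
from h import *
c=dict(np.load("side.npz"))
g=ray(c,180+209*.325,210+181*.325,144); 
for h in(168,172,176):
    t=ray(c,180+202.5*.325,210+161*.325,h); d=g-t; print(g.round(1),t.round(1),"along rack y",(d[:2]@[.968,.25]).round(1),"back",(d[:2]@[-.25,.968]).round(1))
E
```

```text
[477.5 345.3 144. ] [476.8 352.3 168. ] along rack y -1.0 back -6.9
[477.5 345.3 144. ] [474.8 355.8 172. ] along rack y 0.0 back -10.8
[477.5 345.3 144. ] [472.8 359.2 176. ] along rack y 1.1 back -14.6
```

```bash
python3 -m crank '[{"offset":[0,-0.05,-0.8],"twist":0},{"offset":[0,0,-0.8],"twist":0},{"offset":[0,0,-0.8],"twist":0},{"offset":[0,0,-0.6],"twist":0},{"offset":[0,0,0],"twist":0},{"offset":[0,0,0],"twist":0},{"offset":[0,0,0],"twist":0},{"offset":[0,0,0],"twist":0}]'
python3 -m crank '[{"offset":[0,0,0],"twist":0},{"offset":[0,0,0],"twist":0},{"offset":[0,0,0],"twist":0},{"offset":[0,0,0],"twist":0},{"offset":[0,0,0],"twist":0},{"offset":[0,0,0],"twist":0},{"offset":[0,0,0],"twist":0},{"offset":[0,0,0],"twist":0}]' 1 40
```

```text
time: 40.4
ee_pos: [477.2, 346.0, 108.2]
ee_rot: [179.9, -0.0, 104.5]
wrist_force: [-0.6, -0.7, -0.3]
grip_width: 47.0
grip_force: 0.0
time: 41.4
ee_pos: [477.2, 345.7, 107.9]
ee_rot: [180.0, 0.0, 104.5]
wrist_force: [0.8, -1.0, 2.5]
grip_width: 17.5
grip_force: 41.4
```

```bash
python3 -m crank '[{"offset":[0,0,0],"twist":0},{"offset":[0,0,0.1],"twist":0},{"offset":[0,0,0.2],"twist":0},{"offset":[0,0,0.2],"twist":0},{"offset":[0,0,0.2],"twist":0},{"offset":[0,0,0.2],"twist":0},{"offset":[0,0,0.12],"twist":0},{"offset":[0,0,0],"twist":0}]' 1 60
python3 -m crank '[{"offset":[0,0,0],"twist":0},{"offset":[0,0,0],"twist":0},{"offset":[0.025,-0.097,0],"twist":0},{"offset":[0.025,-0.097,0],"twist":0},{"offset":[0.05,-0.194,0],"twist":0},{"offset":[0,0,0],"twist":0},{"offset":[0,0,0],"twist":0},{"offset":[0,0,0],"twist":0}]'
```

```text
time: 42.4
ee_pos: [477.0, 345.8, 128.4]
ee_rot: [180.0, -0.0, 104.5]
wrist_force: [-0.8, 0.2, -4.4]
grip_width: 17.1
grip_force: 58.9
time: 43.4
ee_pos: [478.9, 338.2, 128.2]
ee_rot: [180.0, -0.0, 104.5]
wrist_force: [0.2, -0.3, -4.0]
grip_width: 17.2
grip_force: 58.9
```

```bash
python3 -m crank '[{"offset":[0.125,-0.485,0],"twist":0},{"offset":[0.25,-0.97,0],"twist":0},{"offset":[0.125,-0.485,0.3],"twist":0},{"offset":[0,0,0.7],"twist":0},{"offset":[0,0,1],"twist":0},{"offset":[0,0,1],"twist":0},{"offset":[0,0,1],"twist":0},{"offset":[0,0,1],"twist":0}]'
python3 -m crank '[{"offset":[0.033,-0.5,0],"twist":0},{"offset":[0.033,-1,0],"twist":-0.03},{"offset":[0.033,-1,0],"twist":-0.03},{"offset":[0.033,-1,0],"twist":-0.03},{"offset":[0.033,-1,0],"twist":-0.03},{"offset":[0.033,-1,0],"twist":0},{"offset":[0.033,-1,0],"twist":0},{"offset":[0.033,-1,0],"twist":0}]'
python3 -m crank '[{"offset":[0.033,-1,0],"twist":0},{"offset":[0.033,-1,0],"twist":0},{"offset":[0.033,-1,0],"twist":0},{"offset":[0.033,-1,0],"twist":0},{"offset":[0.033,-1,0],"twist":0},{"offset":[0.033,-1,0],"twist":0},{"offset":[0.033,-1,0],"twist":0},{"offset":[0.033,-1,0],"twist":0}]'
python3 -m crank '[{"offset":[0.033,-1,0],"twist":0},{"offset":[0.033,-1,0],"twist":0},{"offset":[0.033,-1,0],"twist":0},{"offset":[0.033,-1,0],"twist":0},{"offset":[0.033,-1,0],"twist":0},{"offset":[0.033,-1,0],"twist":0},{"offset":[0.033,-1,0],"twist":0},{"offset":[0.033,-1,0],"twist":0}]'
python3 -m crank '[{"offset":[0.033,-1,0],"twist":0},{"offset":[0.033,-1,0],"twist":0},{"offset":[0.033,-1,0],"twist":0},{"offset":[0.033,-1,0],"twist":0},{"offset":[0.033,-1,0],"twist":0},{"offset":[0.033,-0.8,0],"twist":0},{"offset":[0.033,-0.5,0],"twist":0},{"offset":[0,0,0],"twist":0}]'
python3 - <<'E'
from h import *
c=cap("side");d=cap("top")
f=lambda c,a,b,s:cv2.resize(c["color"][a:a+s,b:b+s,::-1],(400,400),interpolation=cv2.INTER_CUBIC)
cv2.imwrite("pics/s5.png",np.hstack([f(c,60,270,150),f(d,170,380,150)]))
s=manip.get_state();print(s["ee_pos"],s["ee_rot"],s["q"])
E
```

```text
time: 44.4
ee_pos: [488.9, 299.6, 229.9]
ee_rot: [180.0, -0.0, 104.5]
wrist_force: [-0.3, -0.6, -4.4]
grip_width: 17.1
grip_force: 58.9
time: 45.4
ee_pos: [493.6, 147.4, 227.3]
ee_rot: [-179.9, 0.0, 94.1]
wrist_force: [0.1, -0.1, -4.6]
grip_width: 17.2
grip_force: 58.9
time: 46.4
ee_pos: [498.5, -12.3, 227.3]
ee_rot: [-179.9, 0.0, 94.1]
wrist_force: [0.1, 0.2, -3.8]
grip_width: 17.0
grip_force: 58.9
time: 47.4
ee_pos: [504.8, -172.1, 228.1]
ee_rot: [180.0, -0.0, 94.2]
wrist_force: [0.3, -0.5, -5.3]
grip_width: 17.4
grip_force: 58.9
time: 48.4
ee_pos: [509.3, -297.5, 227.9]
ee_rot: [-180.0, -0.0, 94.1]
wrist_force: [-0.8, -0.2, -5.4]
grip_width: 17.1
grip_force: 58.9
[ 509.53645035 -295.80667929  228.06045536] [ 1.79997488e+02 -4.78828072e-02  9.42416862e+01] [ 62.09522271  27.36384382 -45.86825837  97.58875894  21.43481702
  64.25367027  14.18069284]
```

View pics/s5.png

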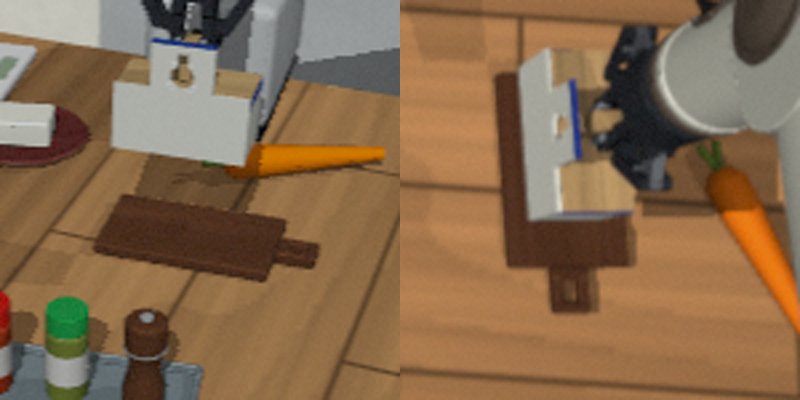

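The box hangs level and upright in the gripper, keyhole side to +y, beside the board. The jars and mill are upright on the tray. I'll shift 45 mm to -y, then descend.

```bash
python3 -m crank '[{"offset":[0.02,-0.6,0],"twist":0},{"offset":[0,-1,0],"twist":0},{"offset":[0,-0.635,0],"twist":0},{"offset":[0,0,-0.6],"twist":0},{"offset":[0,0,-1],"twist":0},{"offset":[0,0,-1],"twist":0},{"offset":[0,0,-1],"twist":0},{"offset":[0,0,-1],"twist":0}]'
python3 -m crank '[{"offset":[0,0,-1],"twist":0},{"offset":[0,0,-0.6],"twist":0},{"offset":[0,0,-0.2],"twist":0},{"offset":[0,0,0],"twist":0},{"offset":[0,0,0],"twist":0},{"offset":[0,0,0],"twist":0},{"offset":[0,0,0],"twist":0},{"offset":[0,0,0],"twist":0}]'
python3 - <<'E'
from h import *
c=cap("side");d=cap("top")
f=lambda c,a,b,s:cv2.resize(c["color"][a:a+s,b:b+s,::-1],(400,400),interpolation=cv2.INTER_CUBIC)
cv2.imwrite("pics/s6.png",np.hstack([f(c,80,290,120),f(d,170,390,120)]))
s=manip.get_state();print(s["ee_pos"])
# hanger/rear face points of the white box: fit
X=pts(c);hsv=cv2.cvtColor(c["color"],cv2.COLOR_RGB2HSV);Z=X[...,2]
k=(hsv[...,1]<50)&(hsv[...,2]>140)&(Z>25)&(Z<85)&(X[...,1]>-330)&(X[...,1]<-270)&(abs(X[...,0]-510)<110)
P=X[k][:,:2];v=np.polyfit(P[:,0],P[:,1],1);print(k.sum(),"x range",np.percentile(P[:,0],[1,99]),"slope deg",np.degrees(np.arctan(v[0])),"y at 510",np.polyval(v,510))
E
```

```text
time: 49.5
ee_pos: [509.6, -341.0, 134.3]
ee_rot: [-180.0, -0.0, 94.2]
wrist_force: [-0.6, -0.6, -4.3]
grip_width: 17.3
grip_force: 59.0
time: 50.5
ee_pos: [509.8, -341.5, 100.3]
ee_rot: [180.0, 0.0, 94.2]
wrist_force: [1.0, 0.2, -4.6]
grip_width: 17.5
grip_force: 58.9
[ 509.76315159 -341.49928492  100.17703466]
834 x range [437.5653417  574.46525874] slope deg 4.4669789881622 y at 510 -301.10313526559645
```

View pics/s6.png

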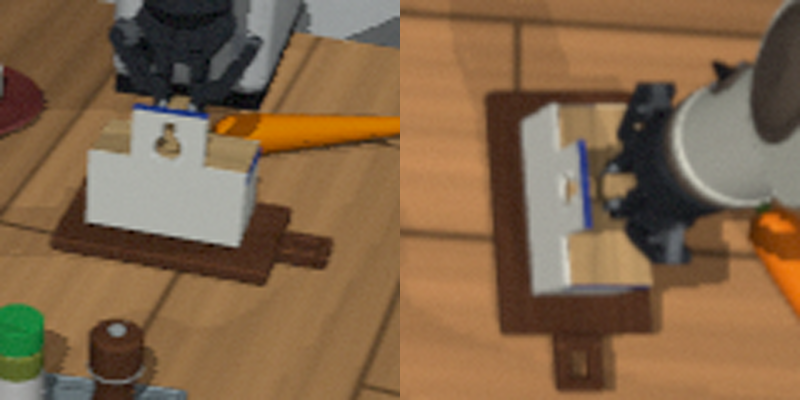

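The box sits level over the board (slope 4.5° against the board's 4.2°), and its measured centre is within 5 mm of the middle. Lowering and releasing.

```bash
python3 -m crank '[{"offset":[0.1,-0.1,-0.1],"twist":0},{"offset":[0,0,-0.1],"twist":0},{"offset":[0,0,-0.1],"twist":0},{"offset":[0,0,-0.05],"twist":0},{"offset":[0,0,0],"twist":0},{"offset":[0,0,0],"twist":0},{"offset":[0,0,0],"twist":0},{"offset":[0,0,0],"twist":0}]'
```

```text
time: 51.6
ee_pos: [511.8, -343.4, 93.9]
ee_rot: [-180.0, 0.0, 94.2]
wrist_force: [-2.8, 1.9, 5.8]
grip_width: 17.6
grip_force: 60.3
```

```bash
python3 -m crank '[{"offset":[0,0,0],"twist":0},{"offset":[0,0,0],"twist":0},{"offset":[0,0,0],"twist":0},{"offset":[0,0,0],"twist":0},{"offset":[0,0,0.2],"twist":0},{"offset":[0,0,0.8],"twist":0},{"offset":[0,0,1],"twist":0},{"offset":[0,0,1],"twist":0}]' -0.1 30
python3 -m crank '[{"offset":[0,0,1],"twist":0},{"offset":[0,0,1],"twist":0},{"offset":[0,0,1],"twist":0},{"offset":[0.278,0.981,0],"twist":0.024},{"offset":[0.278,0.981,0],"twist":0.024},{"offset":[0.278,0.981,0],"twist":0.024},{"offset":[0.278,0.981,0],"twist":0.024},{"offset":[0.278,0.981,0],"twist":0.024}]' -0.41
python3 -m crank '[{"offset":[0.278,0.981,0],"twist":0},{"offset":[0.278,0.981,0],"twist":0},{"offset":[0.278,0.981,0],"twist":0},{"offset":[0.278,0.981,0],"twist":0},{"offset":[0.278,0.981,0],"twist":0},{"offset":[0.278,0.981,0],"twist":0},{"offset":[0.278,0.981,0],"twist":0},{"offset":[0.278,0.981,0],"twist":0}]'
python3 -m crank '[{"offset":[0.278,0.981,0],"twist":0},{"offset":[0.278,0.981,0],"twist":0},{"offset":[0.278,0.981,0],"twist":0},{"offset":[0.278,0.981,0],"twist":0},{"offset":[0,0,0],"twist":0},{"offset":[0,0,0],"twist":0},{"offset":[0,0,0],"twist":0},{"offset":[0,0,0],"twist":0}]'
python3 - <<'E'
from h import *
c=cap("side","pics/s7.png");d=cap("top")
X=pts(c);hsv=cv2.cvtColor(c["color"],cv2.COLOR_RGB2HSV);Z=X[...,2]
k=(hsv[...,1]<50)&(hsv[...,2]>140)&(Z>25)&(Z<85)&(X[...,1]>-330)&(X[...,1]<-270)&(abs(X[...,0]-510)<110)
P=X[k][:,:2];v=np.polyfit(P[:,0],P[:,1],1);print(k.sum(),"x range",np.percentile(P[:,0],[1,99]),"slope deg",np.degrees(np.arctan(v[0])),"y at 510",np.polyval(v,510))
# top camera: lid plane
X=pts(d);Z=X[...,2];k=(abs(Z-87)<5)&(abs(X[...,0]-510)<100)&(abs(X[...,1]+340)<60);P=X[k][:,:2].astype(np.float32);print("lid",k.sum(),cv2.minAreaRect(P),P.mean(0))
E
```

```text
time: 52.6
ee_pos: [512.3, -343.7, 155.3]
ee_rot: [179.9, 0.1, 94.2]
wrist_force: [0.6, 0.1, 0.5]
grip_width: 47.2
grip_force: 0.0
time: 53.6
ee_pos: [539.9, -243.5, 212.8]
ee_rot: [-180.0, -0.0, 104.7]
wrist_force: [0.2, 0.1, 0.1]
grip_width: 60.0
grip_force: 0.0
time: 54.6
ee_pos: [584.4, -87.1, 213.1]
ee_rot: [180.0, -0.0, 104.5]
wrist_force: [0.2, -0.5, -0.4]
grip_width: 60.2
grip_force: 0.0
time: 55.6
ee_pos: [606.2, -11.0, 213.0]
ee_rot: [-180.0, 0.0, 104.4]
wrist_force: [-0.6, -0.1, 0.1]
grip_width: 60.2
grip_force: 0.0
819 x range [439.92972066 576.11389396] slope deg 4.539520700618869 y at 510 -302.8346768667718
lid 36 ((569.3557739257812, -357.75067138671875), (26.897321701049805, 15.927642822265625), 4.472542762756348) [ 573.3446  -359.17825]
```

View pics/s7.png

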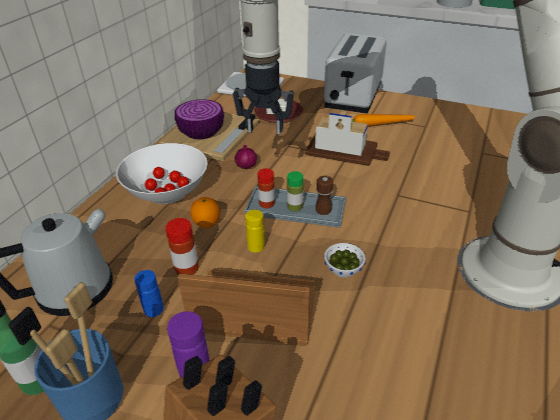

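The box stands on the board at px (342,138), centre about (508.5,-335.8), within 3 mm of the board's middle. The jars and mill are still upright on the tray. Now the red jar goes back.

```bash
python3 -m crank '[{"offset":[0.01,0.06,-0.4],"twist":0},{"offset":[0,0,-1],"twist":0},{"offset":[0,0,-1],"twist":0},{"offset":[0,0,-1],"twist":0},{"offset":[0,0,-1],"twist":0},{"offset":[0,0,-1],"twist":0},{"offset":[0,0,-1],"twist":0},{"offset":[0,0,-0.9],"twist":0}]'
python3 -m crank '[{"offset":[0,0,0],"twist":0},{"offset":[0,0,0],"twist":0},{"offset":[0,0,0],"twist":0},{"offset":[0,0,0],"twist":0},{"offset":[0,0,0],"twist":0},{"offset":[0,0,0],"twist":0},{"offset":[0,0,0],"twist":0},{"offset":[0,0,0],"twist":0}]' 1 30
```

```text
time: 56.7
ee_pos: [606.4, -8.7, 65.7]
ee_rot: [-180.0, -0.0, 104.5]
wrist_force: [0.6, -0.6, 0.4]
grip_width: 60.6
grip_force: 0.0
time: 57.7
ee_pos: [606.5, -8.8, 67.1]
ee_rot: [-180.0, -0.0, 104.5]
wrist_force: [-0.7, -0.5, -0.8]
grip_width: 41.1
grip_force: 32.0
```

```bash
python3 -m crank '[{"offset":[0,0,1],"twist":0},{"offset":[0,0,1],"twist":0},{"offset":[0,0,1],"twist":0},{"offset":[0,0,1],"twist":0},{"offset":[0,0,1],"twist":0},{"offset":[0,0,1],"twist":0},{"offset":[0,0,1],"twist":0},{"offset":[-0.15,0.987,0],"twist":0}]'
python3 -m crank '[{"offset":[-0.15,0.987,0],"twist":0},{"offset":[-0.15,0.987,0],"twist":0},{"offset":[-0.15,0.987,0],"twist":0},{"offset":[-0.15,0.987,0],"twist":0},{"offset":[-0.15,0.987,0],"twist":0},{"offset":[-0.15,0.987,0],"twist":0},{"offset":[-0.15,0.987,0],"twist":0},{"offset":[-0.15,0.987,0],"twist":0}]'
python3 -m crank '[{"offset":[-0.15,0.987,0],"twist":0},{"offset":[-0.15,0.987,0],"twist":0},{"offset":[-0.15,0.987,0],"twist":0},{"offset":[-0.15,0.987,0],"twist":0},{"offset":[-0.15,0.987,0],"twist":0},{"offset":[-0.15,0.987,0],"twist":0},{"offset":[-0.15,0.987,0],"twist":0},{"offset":[0,0,-0.5],"twist":0}]'
python3 -m crank '[{"offset":[0,0,-1],"twist":0},{"offset":[0,0,-1],"twist":0},{"offset":[0,0,-1],"twist":0},{"offset":[0,0,-1],"twist":0},{"offset":[0,0,-1],"twist":0},{"offset":[0,0,-0.7],"twist":0},{"offset":[0,0,-0.2],"twist":0},{"offset":[0,0,0],"twist":0}]'
python3 -m crank '[{"offset":[0,0,-0.05],"twist":0},{"offset":[0,0,0],"twist":0},{"offset":[0,0,0],"twist":0},{"offset":[0,0,0],"twist":0},{"offset":[0,0,0],"twist":0},{"offset":[0,0,0],"twist":0},{"offset":[0,0,0],"twist":0},{"offset":[0,0,0],"twist":0}]'
```

```text
time: 58.7
ee_pos: [604.9, 9.7, 208.9]
ee_rot: [179.8, 0.1, 104.3]
wrist_force: [0.2, -0.7, -1.3]
grip_width: 41.0
grip_force: 32.1
time: 59.7
ee_pos: [579.3, 170.2, 207.1]
ee_rot: [180.0, -0.0, 104.5]
wrist_force: [-0.2, 0.3, -1.1]
grip_width: 41.3
grip_force: 32.1
time: 60.7
ee_pos: [557.8, 310.4, 197.8]
ee_rot: [179.9, -0.1, 104.7]
wrist_force: [-0.2, 0.3, -1.5]
grip_width: 41.4
grip_force: 32.1
time: 61.7
ee_pos: [558.6, 307.4, 79.2]
ee_rot: [180.0, -0.0, 104.5]
wrist_force: [0.2, -0.5, -1.5]
grip_width: 41.6
grip_force: 32.1
time: 62.7
ee_pos: [558.5, 307.1, 78.1]
ee_rot: [-180.0, -0.0, 104.5]
wrist_force: [0.0, -1.2, -1.3]
grip_width: 41.8
grip_force: 32.1
```

```bash
python3 -m crank '[{"offset":[0,0,-0.02],"twist":0},{"offset":[0,0,0],"twist":0},{"offset":[0,0,0],"twist":0},{"offset":[0,0,0],"twist":0},{"offset":[0,0,0.2],"twist":0},{"offset":[0,0,0.8],"twist":0},{"offset":[0,0,1],"twist":0},{"offset":[0,0,1],"twist":0}]' -0.41
python3 -m crank '[{"offset":[0,0,1],"twist":0},{"offset":[0,0,1],"twist":0},{"offset":[0,0,1],"twist":0},{"offset":[0,0,0.52],"twist":0},{"offset":[-0.076,-0.973,0],"twist":0},{"offset":[-0.076,-0.973,0],"twist":0},{"offset":[-0.076,-0.973,0],"twist":0},{"offset":[-0.076,-0.973,0],"twist":0}]'
python3 -m crank '[{"offset":[-0.076,-0.973,0],"twist":0},{"offset":[-0.076,-0.973,0],"twist":0},{"offset":[-0.076,-0.973,0],"twist":0},{"offset":[-0.076,-0.973,0],"twist":0},{"offset":[-0.076,-0.973,0],"twist":0},{"offset":[-0.076,-0.973,0],"twist":0},{"offset":[-0.076,-0.973,0],"twist":0},{"offset":[-0.076,-0.973,0],"twist":0}]'
python3 -m crank '[{"offset":[-0.076,-0.973,0],"twist":0},{"offset":[-0.076,-0.973,0],"twist":0},{"offset":[-0.076,-0.973,0],"twist":0},{"offset":[-0.076,-0.973,0],"twist":0},{"offset":[-0.076,-0.973,0],"twist":0},{"offset":[0,0,-0.3],"twist":0},{"offset":[0,0,-1],"twist":0},{"offset":[0,0,-1],"twist":0}]'
python3 -m crank '[{"offset":[0,0,-1],"twist":0},{"offset":[0,0,-1],"twist":0},{"offset":[0,0,-1],"twist":0},{"offset":[0,0,-1],"twist":0},{"offset":[0,0,-0.73],"twist":0},{"offset":[0,0,0],"twist":0},{"offset":[0,0,0],"twist":0},{"offset":[0,0,0],"twist":0}]'
python3 -m crank '[{"offset":[0,0,0],"twist":0},{"offset":[0,0,0],"twist":0},{"offset":[0,0,0],"twist":0},{"offset":[0,0,0],"twist":0},{"offset":[0,0,0],"twist":0},{"offset":[0,0,0],"twist":0},{"offset":[0,0,0],"twist":0},{"offset":[0,0,0],"twist":0}]' 1 30
```

```text
time: 63.7
ee_pos: [558.9, 307.5, 139.9]
ee_rot: [179.9, -0.0, 104.5]
wrist_force: [-0.7, -0.2, -0.4]
grip_width: 60.4
grip_force: 0.0
time: 64.7
ee_pos: [552.1, 228.5, 208.0]
ee_rot: [-180.0, 0.0, 104.5]
wrist_force: [0.7, 0.2, 0.2]
grip_width: 60.1
grip_force: 0.0
time: 65.7
ee_pos: [539.9, 72.9, 208.1]
ee_rot: [-180.0, -0.0, 104.5]
wrist_force: [0.4, -0.8, -0.7]
grip_width: 60.4
grip_force: 0.0
time: 66.7
ee_pos: [532.2, -22.6, 160.4]
ee_rot: [-180.0, -0.0, 104.6]
wrist_force: [0.3, -0.7, -0.8]
grip_width: 60.5
grip_force: 0.0
time: 67.7
ee_pos: [533.4, -23.7, 68.3]
ee_rot: [179.9, 0.0, 104.5]
wrist_force: [-0.2, -0.0, -0.3]
grip_width: 60.0
grip_force: 0.0
time: 68.7
ee_pos: [533.2, -23.8, 68.2]
ee_rot: [179.9, 0.0, 104.5]
wrist_force: [-0.7, -1.0, 5.8]
grip_width: 41.1
grip_force: 30.4
```

```bash
python3 -m crank '[{"offset":[0,0,1],"twist":0},{"offset":[0,0,1],"twist":0},{"offset":[0,0,1],"twist":0},{"offset":[0,0,1],"twist":0},{"offset":[0,0,1],"twist":0},{"offset":[0,0,1],"twist":0},{"offset":[0,0,1],"twist":0},{"offset":[-0.126,0.986,0],"twist":0}]'
python3 -m crank '[{"offset":[-0.126,0.986,0],"twist":0},{"offset":[-0.126,0.986,0],"twist":0},{"offset":[-0.126,0.986,0],"twist":0},{"offset":[-0.126,0.986,0],"twist":0},{"offset":[-0.126,0.986,0],"twist":0},{"offset":[-0.126,0.986,0],"twist":0},{"offset":[-0.126,0.986,0],"twist":0},{"offset":[-0.126,0.986,0],"twist":0}]'
python3 -m crank '[{"offset":[-0.126,0.986,0],"twist":0},{"offset":[-0.126,0.986,0],"twist":0},{"offset":[-0.126,0.986,0],"twist":0},{"offset":[-0.126,0.986,0],"twist":0},{"offset":[-0.126,0.986,0],"twist":0},{"offset":[-0.126,0.986,0],"twist":0},{"offset":[-0.126,0.986,0],"twist":0},{"offset":[0,0,-0.5],"twist":0}]'
python3 -m crank '[{"offset":[0,0,-1],"twist":0},{"offset":[0,0,-1],"twist":0},{"offset":[0,0,-1],"twist":0},{"offset":[0,0,-1],"twist":0},{"offset":[0,0,-1],"twist":0},{"offset":[0,0,-0.7],"twist":0},{"offset":[0,0,-0.2],"twist":0},{"offset":[0,0,0],"twist":0}]'
python3 -m crank '[{"offset":[0,0,-0.05],"twist":0},{"offset":[0,0,0],"twist":0},{"offset":[0,0,0],"twist":0},{"offset":[0,0,0],"twist":0},{"offset":[0,0,0],"twist":0},{"offset":[0,0,0],"twist":0},{"offset":[0,0,0],"twist":0},{"offset":[0,0,0],"twist":0}]'
```

```text
time: 69.7
ee_pos: [531.5, -5.0, 209.2]
ee_rot: [179.8, 0.1, 104.3]
wrist_force: [1.0, 0.4, -1.9]
grip_width: 41.2
grip_force: 31.2
time: 70.7
ee_pos: [508.6, 155.7, 206.9]
ee_rot: [-179.9, -0.0, 104.6]
wrist_force: [-0.2, 0.0, -0.9]
grip_width: 41.1
grip_force: 31.2
time: 71.7
ee_pos: [490.7, 295.1, 197.5]
ee_rot: [180.0, -0.1, 104.8]
wrist_force: [0.0, -1.1, -2.5]
grip_width: 41.7
grip_force: 31.2
time: 72.7
ee_pos: [492.5, 292.3, 79.8]
ee_rot: [180.0, -0.0, 104.5]
wrist_force: [0.2, 0.4, -2.5]
grip_width: 41.3
grip_force: 31.1
time: 73.7
ee_pos: [492.9, 292.3, 79.2]
ee_rot: [179.9, -0.0, 104.5]
wrist_force: [-1.2, -0.4, 5.7]
grip_width: 41.5
grip_force: 31.6
```

```bash
python3 -m crank '[{"offset":[0,0,0],"twist":0},{"offset":[0,0,0],"twist":0},{"offset":[0,0,0],"twist":0},{"offset":[0,0,0],"twist":0},{"offset":[0,0,0.2],"twist":0},{"offset":[0,0,0.8],"twist":0},{"offset":[0,0,1],"twist":0},{"offset":[0,0,1],"twist":0}]' -0.41
python3 -m crank '[{"offset":[0,0,1],"twist":0},{"offset":[0,0,1],"twist":0},{"offset":[0,0,1],"twist":0},{"offset":[0,0,0.5],"twist":0},{"offset":[-0.1,-0.971,0],"twist":0},{"offset":[-0.1,-0.971,0],"twist":0},{"offset":[-0.1,-0.971,0],"twist":0},{"offset":[-0.1,-0.971,0],"twist":0}]'
python3 -m crank '[{"offset":[-0.1,-0.971,0],"twist":0},{"offset":[-0.1,-0.971,0],"twist":0},{"offset":[-0.1,-0.971,0],"twist":0},{"offset":[-0.1,-0.971,0],"twist":0},{"offset":[-0.1,-0.971,0],"twist":0},{"offset":[-0.1,-0.971,0],"twist":0},{"offset":[-0.1,-0.971,0],"twist":0},{"offset":[-0.1,-0.971,0],"twist":0}]'
python3 -m crank '[{"offset":[-0.1,-0.971,0],"twist":0},{"offset":[-0.1,-0.971,0],"twist":0},{"offset":[-0.1,-0.971,0],"twist":0},{"offset":[-0.1,-0.971,0],"twist":0},{"offset":[-0.1,-0.971,0],"twist":0},{"offset":[0,0,-0.3],"twist":0},{"offset":[0,0,-1],"twist":0},{"offset":[0,0,-1],"twist":0}]'
python3 -m crank '[{"offset":[0,0,-1],"twist":0},{"offset":[0,0,-1],"twist":0},{"offset":[0,0,-1],"twist":0},{"offset":[0,0,-1],"twist":0},{"offset":[0,0,-0.75],"twist":0},{"offset":[0,0,0],"twist":0},{"offset":[0,0,0],"twist":0},{"offset":[0,0,0],"twist":0}]'
python3 -m crank '[{"offset":[0,0,0],"twist":0},{"offset":[0,0,0],"twist":0},{"offset":[0,0,0],"twist":0},{"offset":[0,0,0],"twist":0},{"offset":[0,0,0],"twist":0},{"offset":[0,0,0],"twist":0},{"offset":[0,0,0],"twist":0},{"offset":[0,0,0],"twist":0}]' 1 30
```

```text
time: 74.7
ee_pos: [492.7, 292.2, 140.6]
ee_rot: [179.9, -0.0, 104.5]
wrist_force: [0.4, 0.3, -0.3]
grip_width: 60.1
grip_force: 0.0
time: 75.7
ee_pos: [484.0, 213.4, 208.4]
ee_rot: [-180.0, 0.0, 104.5]
wrist_force: [-0.1, 0.6, -0.6]
grip_width: 60.5
grip_force: 0.0
time: 76.7
ee_pos: [468.0, 58.1, 208.5]
ee_rot: [-180.0, -0.0, 104.5]
wrist_force: [1.1, -0.9, -0.1]
grip_width: 59.8
grip_force: 0.0
time: 77.7
ee_pos: [458.4, -37.3, 161.9]
ee_rot: [180.0, -0.0, 104.5]
wrist_force: [-0.0, 0.1, -0.1]
grip_width: 60.2
grip_force: 0.0
time: 78.7
ee_pos: [459.0, -38.4, 68.2]
ee_rot: [179.9, 0.0, 104.5]
wrist_force: [0.3, -0.3, 0.6]
grip_width: 60.4
grip_force: 0.0
time: 79.7
ee_pos: [458.9, -38.5, 68.1]
ee_rot: [179.9, 0.0, 104.5]
wrist_force: [-1.1, -0.3, 5.4]
grip_width: 41.1
grip_force: 29.9
```

```bash
python3 -m crank '[{"offset":[0,0,1],"twist":0},{"offset":[0,0,1],"twist":0},{"offset":[0,0,1],"twist":0},{"offset":[0,0,1],"twist":0},{"offset":[0,0,1],"twist":0},{"offset":[0,0,1],"twist":0},{"offset":[0,0,1],"twist":0},{"offset":[-0.113,0.981,0],"twist":0}]'
python3 -m crank '[{"offset":[-0.113,0.981,0],"twist":0},{"offset":[-0.113,0.981,0],"twist":0},{"offset":[-0.113,0.981,0],"twist":0},{"offset":[-0.113,0.981,0],"twist":0},{"offset":[-0.113,0.981,0],"twist":0},{"offset":[-0.113,0.981,0],"twist":0},{"offset":[-0.113,0.981,0],"twist":0},{"offset":[-0.113,0.981,0],"twist":0}]'
python3 -m crank '[{"offset":[-0.113,0.981,0],"twist":0},{"offset":[-0.113,0.981,0],"twist":0},{"offset":[-0.113,0.981,0],"twist":0},{"offset":[-0.113,0.981,0],"twist":0},{"offset":[-0.113,0.981,0],"twist":0},{"offset":[-0.113,0.981,0],"twist":0},{"offset":[-0.113,0.981,0],"twist":0},{"offset":[0,0,-0.5],"twist":0}]'
python3 -m crank '[{"offset":[0,0,-1],"twist":0},{"offset":[0,0,-1],"twist":0},{"offset":[0,0,-1],"twist":0},{"offset":[0,0,-1],"twist":0},{"offset":[0,0,-1],"twist":0},{"offset":[0,0,-0.7],"twist":0},{"offset":[0,0,-0.2],"twist":0},{"offset":[0,0,0],"twist":0}]'
python3 -m crank '[{"offset":[0,0,-0.05],"twist":0},{"offset":[0,0,0],"twist":0},{"offset":[0,0,0],"twist":0},{"offset":[0,0,0],"twist":0},{"offset":[0,0,0],"twist":0},{"offset":[0,0,0],"twist":0},{"offset":[0,0,0],"twist":0},{"offset":[0,0,0],"twist":0}]'
```

```text
time: 80.7
ee_pos: [457.0, -20.1, 208.6]
ee_rot: [179.9, 0.1, 104.3]
wrist_force: [0.9, 0.6, -1.4]
grip_width: 41.1
grip_force: 31.2
time: 81.7
ee_pos: [437.5, 138.5, 207.2]
ee_rot: [-180.0, 0.0, 104.5]
wrist_force: [-0.4, 0.3, -1.5]
grip_width: 41.0
grip_force: 31.2
time: 82.7
ee_pos: [421.9, 277.2, 197.6]
ee_rot: [179.9, -0.1, 104.6]
wrist_force: [0.4, 0.4, -1.7]
grip_width: 40.7
grip_force: 31.2
time: 83.7
ee_pos: [422.3, 276.1, 79.7]
ee_rot: [180.0, -0.0, 104.5]
wrist_force: [0.4, -0.1, -1.9]
grip_width: 40.8
grip_force: 31.0
time: 84.7
ee_pos: [422.7, 276.0, 79.1]
ee_rot: [179.9, -0.0, 104.5]
wrist_force: [-0.3, 0.1, 5.1]
grip_width: 40.9
grip_force: 31.6
```

Touched down. I'll release, retreat clear, and look.

```bash
python3 -m crank '[{"offset":[0,0,0],"twist":0},{"offset":[0,0,0],"twist":0},{"offset":[0,0,0],"twist":0},{"offset":[0,0,0],"twist":0},{"offset":[0,0,0.2],"twist":0},{"offset":[0,0,0.8],"twist":0},{"offset":[0,0,1],"twist":0},{"offset":[0,0,1],"twist":0}]' -0.41
python3 -m crank '[{"offset":[0,0,1],"twist":0},{"offset":[0,0,1],"twist":0},{"offset":[0,0,1],"twist":0},{"offset":[0,0,1],"twist":0},{"offset":[0.3,-1,0],"twist":0},{"offset":[0.3,-1,0],"twist":0},{"offset":[0.3,-1,0],"twist":0},{"offset":[0.3,-1,0],"twist":0}]'
python3 -m crank '[{"offset":[0.3,-1,0],"twist":0},{"offset":[0.3,-1,0],"twist":0},{"offset":[0.3,-1,0],"twist":0},{"offset":[0.3,-1,0],"twist":0},{"offset":[0.3,-1,0],"twist":0},{"offset":[0.3,-1,0],"twist":0},{"offset":[0.3,-1,0],"twist":0},{"offset":[0,0,0],"twist":0}]'
python3 - <<'E'
from h import *
cap("side","pics/s8.png");c=cap("top","pics/t8.png")
exec(open("m.py").read().split("def rect")[0].replace('c=dict(np.load("top.npz"));',''))
X=pts(c);Z=X[...,2];k=(abs(Z-87)<5)&(abs(X[...,0]-510)<100)&(abs(X[...,1]+340)<60);P=X[k][:,:2].astype(np.float32);print("lid",k.sum(),cv2.minAreaRect(P))
E
```

```text
time: 85.7
ee_pos: [422.5, 275.9, 140.5]
ee_rot: [179.9, -0.0, 104.5]
wrist_force: [0.6, 0.1, 0.7]
grip_width: 59.9
grip_force: 0.0
time: 86.7
ee_pos: [446.4, 195.0, 219.2]
ee_rot: [180.0, 0.0, 104.5]
wrist_force: [-1.0, -1.0, -0.4]
grip_width: 60.3
grip_force: 0.0
time: 87.7
ee_pos: [488.6, 54.0, 218.9]
ee_rot: [-180.0, 0.0, 104.3]
wrist_force: [-0.1, -0.3, -0.7]
grip_width: 60.3
grip_force: 0.0Traceback (most recent call last):
  File "<stdin>", line 3, in <module>
  File "<string>", line 2
    X=pts(c); hsv=cv2.cvtColor(c["color"],cv2.COLOR_RGB2HSV)
IndentationError: unexpected indent
```

View pics/s8.png

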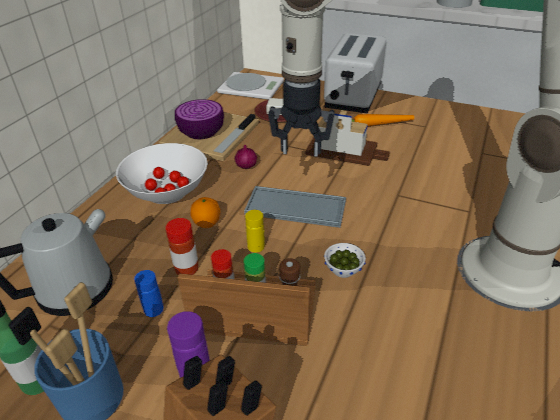

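View pics/t8.png

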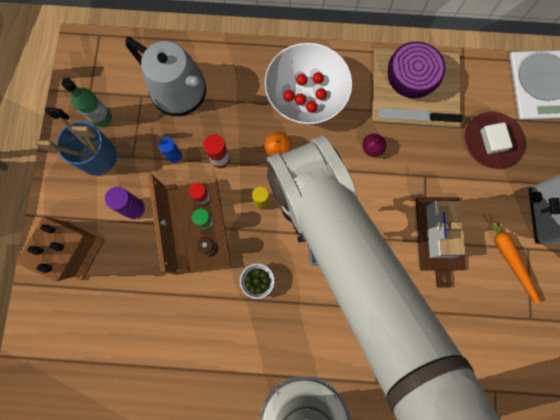

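The red, green and mill tops are back at top-view px (198,193), (202,217) and (206,246), the same pixels as at the start. The box stands on the middle of the board at (444,228), and the bowl and the orange are unmoved. I'm handing in.

```bash
python3 -c "
from workcell import manip;print(manip.finish_job())"
```

```text
the job is handed in; nothing more can be done
None
```

The job is handed in at about 88 s with no verdict returned: by the final pictures and measurements, the seed box stands within about 3 mm of the board's middle, both jars and the mill are upright at their original spots on the rack, and the bowl and orange are unmoved.

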